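# Set up the sample turntable

### The job

Get the sample turntable ready for a run: push the gear knob fully home and rock the table by its rocking post until the sliding tooth drops into mesh, then prove that the gear holds by drawing the table's spring gauge out to its broad line, holding it there for about a second and letting it back to rest. Put every sample disc lying on the bench into a cell of its own on the turntable (before or after the gear work), edge first under the lip and then levelled flat and fully down, stud up; at the end the gear is still in mesh. Leave the other things on the bench where they are.

Things in the scene. Friction and masses are not known exactly. Their poses are not given: they have to be found in the camera images.
- drive: grey fixed base of the sample turntable, 300 x 300 x 30 mm, with a 70 mm wide, 28 mm high arm for the gear-change slide reaching 335 mm to its -y side. Origin: on the bench under the turntable's axis; its +y is the way the gear knob is pushed home
- turntable (a joint): turning of the table about its upright axis, rad, anticlockwise from above positive, +-0.45. Aluminium plate 308 mm across, top 54 mm above the bench, on a rim of 36 coarse steel teeth (0.175 rad apart, 344 mm across). About 0.3 N m of friction; stays where left; meshed, it has +-0.015 rad of play. Starts with a rim tooth facing the sliding tooth: turn it up to 0.15 rad either way to find a gap
- table_axis (a point): the turntable's axis at its top face (54 mm above the bench); its axes turn with the turntable. At turntable = 0 they are parallel to those of the drive
- rocking_post (a point): grasp point of the black upright post, 18 mm across and 50 mm high, fixed to the turntable near its rim, by which the table is rocked; the point lies on its axis, 34 mm above the plate (88 mm above the bench), the post's top is 16 mm higher. In the turntable's axes it stands at (-105, 100) mm from the axis, 145 mm out
- selector (a joint): gear-change slide, m: 0 = fully out, 0.032 = fully home (end stop), moving along the drive's +y towards the turntable's rim. 8 N of friction: it stays where it is left. It pushes the sprung sliding tooth ahead of it; up to 14 N are needed when the tooth is blocked
- gear_knob (a point): grasp point of the gear knob, a black upright post 22 mm across and 62 mm high on the slide; the point lies on its axis 85 mm above the bench, 23 mm below the post's top. The post's foot is 46 mm above the bench. At selector = 0 it is 262 mm from the turntable's axis in the drive's -y
- dog (a joint): the sliding tooth's spring, m: 0 = tooth fully forward on the slide; down to -0.012 = pushed back against its spring (2 to 5 N) by a rim tooth. Knob fully home and 0 (to -0.001): the tooth has sprung into a gap, the gear is meshed. This happens by itself as the table is slowly turned past a gap (free for about 0.035 rad); the table is then felt to stop
- dog_tip (a point): tip of the sliding steel tooth (12 mm wide, its upper edge 46 mm above the bench); fully meshed it stands 160 mm from the turntable's axis, blocked 172 mm
- gauge (a joint): spring gauge on the turntable, m: 0 = at rest, 0.040 = handle's centre over the broad engraved line, 0.060 = end stop. Slides along the turntable's +y; the spring pulls it back with 1.8 N at rest and 9 N at the line. If the gear is not in, the pull turns the table instead
- gauge_handle (a point): grasp point of the gauge's handle, a black upright post 16 mm across; the point lies on its axis 32 mm above the plate (86 mm above the bench); its top is 17 mm higher
- gauge_line (a point): the broad black line on the gauge's white scale, at the height of the handle's grasp point: the handle's grasp point comes here when the gauge is pulled to the line
- cell_a (a point): floor centre of the cell at (-90, 0) mm from the turntable's axis in the turntable's axes (nearest the robot); the floor is 54 mm above the bench; axes as the turntable's. All three cells are alike: a ring wall 7 mm high, 6 mm thick, bore 75 mm (5 mm wider than a disc). Seated, a disc lies flat on the floor, top flush with the wall, centre within about 2.5 mm of the cell's
- cell_b (a point): floor centre of the cell at (5, 98) mm (left), else as cell_a. Each cell has a fixed straight steel lip on its -x side (towards the robot): front edge at x = -28.5 mm from the cell's centre, back at -47 mm, 48 mm long in y, underside 12.5 mm and top 16.5 mm above the floor
- cell_c (a point): floor centre of the cell at (5, -98) mm (right), else as cell_a and cell_b. A level disc cannot drop in past the lip: its -x edge must go under the lip first with the disc tilted (about 0.15 to 0.35 rad, that edge low), and push to within a few mm of the wall, then the disc is levelled flat
- disc1: loose sample disc: aluminium, 70 mm across, 7 mm thick, with a round grey stud in the middle, 20 mm across and 38 mm high (its top 45 mm above the underside); 100 to 170 g; yaw does not matter. Origin: centre of the underside, z along the stud. Two or three of disc1..disc3 are present, stud up on the bench; any disc fits any cell
- disc2: loose sample disc: aluminium, 70 mm across, 7 mm thick, with a round grey stud in the middle, 20 mm across and 38 mm high (its top 45 mm above the underside); 100 to 170 g; yaw does not matter. Origin: centre of the underside, z along the stud. Two or three of disc1..disc3 are present, stud up on the bench; any disc fits any cell
- disc3: loose sample disc: aluminium, 70 mm across, 7 mm thick, with a round grey stud in the middle, 20 mm across and 38 mm high (its top 45 mm above the underside); 100 to 170 g; yaw does not matter. Origin: centre of the underside, z along the stud. Two or three of disc1..disc3 are present, stud up on the bench; any disc fits any cell
- load: bystander: black finned round dummy load, 62 mm across, 36 mm high with a brass stub on top; origin under its centre
- mug: bystander: white mug, 80 mm across, 90 mm high; origin under its centre
- driver: bystander: screwdriver 180 mm long lying on the bench
- ferrite: bystander: dark ring core 72 mm across, 20 mm high; origin under its centre
- meter: bystander: hand-held meter 150 x 75 x 30 mm lying on the bench; origin under its centre
There are look-alikes about, which are no part of the job. What is shaped like the disc3 but orange, pink or purple is not meant.

How it is judged:
On the way, in this order (a step that is already met when the one before it is completed fails the run):
1. the gear knob is home and the sliding tooth is in mesh (value of joint selector above 0.027 m and value of joint dog above -0.004 m), for 0.2 s.
2. with the gear in mesh, the spring gauge is held at its line (all of step 1 and value of joint gauge between 0.035 and 0.045 m), for 0.4 s.
At the end, for the whole second after the job is handed in: gear knob home (over 27 mm of its 32 mm) with the sliding tooth sprung forward into mesh (pushed back less than 4 mm), the gauge back at rest (under 6 mm), and every disc present in a cell: centre within 7 mm of the cell's centre, underside within 2.5 mm of its floor, level within 0.05 rad, at rest (all of step 1 and value of joint gauge below 0.006 m and ((horizontal distance between disc1 and cell_a below 0.007 m and z of disc1 in the frame of cell_a between -0.003 and 0.0025 m and angle between disc1's own z axis and vertical below 0.05 rad) or (horizontal distance between disc1 and cell_b below 0.007 m and z of disc1 in the frame of cell_b between -0.003 and 0.0025 m and angle between disc1's own z axis and vertical below 0.05 rad) or (horizontal distance between disc1 and cell_c below 0.007 m and z of disc1 in the frame of cell_c between -0.003 and 0.0025 m and angle between disc1's own z axis and vertical below 0.05 rad)) and linear speed of each of disc1, disc2, disc3 below 0.02 m/s and ((horizontal distance between disc2 and cell_a below 0.007 m and z of disc2 in the frame of cell_a between -0.003 and 0.0025 m and angle between disc2's own z axis and vertical below 0.05 rad) or (horizontal distance between disc2 and cell_b below 0.007 m and z of disc2 in the frame of cell_b between -0.003 and 0.0025 m and angle between disc2's own z axis and vertical below 0.05 rad) or (horizontal distance between disc2 and cell_c below 0.007 m and z of disc2 in the frame of cell_c between -0.003 and 0.0025 m and angle between disc2's own z axis and vertical below 0.05 rad)) and ((horizontal distance between disc3 and cell_a below 0.007 m and z of disc3 in the frame of cell_a between -0.003 and 0.0025 m and angle between disc3's own z axis and vertical below 0.05 rad) or (horizontal distance between disc3 and cell_b below 0.007 m and z of disc3 in the frame of cell_b between -0.003 and 0.0025 m and angle between disc3's own z axis and vertical below 0.05 rad) or (horizontal distance between disc3 and cell_c below 0.007 m and z of disc3 in the frame of cell_c between -0.003 and 0.0025 m and angle between disc3's own z axis and vertical below 0.05 rad))); the robot touches nothing.
It fails at once if a bystander was moved by more than 60 mm (distance of any of load, mug, driver, ferrite, meter from where it was at the start of the episode above 0.06 m).
Of disc1, disc2, disc3 only 2 to 3 are there at a start; the rules pass over those that are not, and their reading is None.
At some moment in a run one of disc1, disc2, disc3 may be knocked a few centimetres aside while the robot is not near it.
It also fails if it takes over 210 s, if anything falls off the work surface, if the arm or the gripper's body presses on something with over 40 N, if the wrist force passes 120 N, or if a joint passes its speed limit or range.

### The arm

A 6-joint arm with a two-finger parallel gripper is mounted at the origin on the work surface. World frame = base frame: x ahead of the robot, y to its left, z up, the work surface at z = 0. Lengths are in m, angles in rad, forces in N, time in s.
With the tool pointing down it reaches from about 0.225 to 0.875 m from the base axis. Payload 3.4 kg.
Tool frame: the origin (TCP) lies between the finger pads; the fingertips stand 8 mm ahead of it and the grasp point (between the pads) lies 11 mm behind it; z points along the fingers, y is the line along which they close (so a half turn about z gives the same grasp; the last joint's range is limited). The gripper opens to 85 mm and grips with 20 to 120 N. Pads are 22 mm wide; open, the fingers measure 114 mm over their backs; the gripper's body (76 mm by 85 mm) begins 54 mm behind the grasp point. The pads swing forward as they close: fully open they stand 13 mm farther back than shut.
Start: joints at [-0.121, 0.276, 1.505, -0, 1.361, -0.121], TCP at [0.575, -0, 0.239] pointing down, gripper open.
Joint ranges: [-2.89, 2.89], [-0.75, 2.08], [0.22, 2.7], [-1.18, 4.32], [0.11, 2.71], [-2.7, 2.7]. Speed limits (rad/s): [2.57, 2.57, 3.14, 3.14, 3.14, 3.14].

### API

Orientations are given as a unit quaternion [w, x, y, z].
In Python, from rig import manip gives the robot as it stands.
- The arm moves only by the tool move_arm, never from a script. Its argument "deltas" is a list that holds one entry, the list of rows, each a list of 5 numbers: the shift along the tool's x, y, z normalised to -1 to 1, where 1 is 80 cm, then the turn about the tool's z normalised to -1 to 1, where 1 is 120 degrees, then the closure, from -1 (fully open) to 1 (shut). In form: [[[tx, ty, tz, twist, grip], ...]]. A call has 1 to 12 rows; each row is the pose to reach, as a shift and turn from the pose commanded when the call began, along the tool's axes at that moment; what a row does not reach only later rows make up. A row lasts 1/10 s, in which the tool goes at most 50 mm and 8.59 degrees, less where a joint would pass 70% of its speed; a pose out of reach is approached as far as the arm can. A call with a number of a shift or a turn outside -1 to 1 is refused whole. A call with a gripper value outside its range is refused whole. The fingers move at their own pace and stop on an object; "squeeze" is the grip in N (left out, the last holds). Time passes only in rows, so rows that repeat a pose let the fingers close. It gives the time, the measured TCP pose, the force, the opening and the grip force at its end, in the units of the state.
- manip.get_state(): the state, without advancing time (a new reading comes with each control period).
- manip.get_image(name): name is "scene" or "side" or "wrist"; returns the picture (384x512x3 uint8, red, green, blue); there is no depth.
- manip.camera_params(name): a dict with "fx", "fy", "cx", "cy" (pixels), "dist" ([k1, k2, p1, p2, k3] as OpenCV has them; the pictures are not rectified), "R" (3x3) and "t" (3): a world point X has camera coordinates R X + t; the wrist camera has in their place "tool_from_camera" (4x4, takes a point from camera to tool coordinates, whose origin is the TCP and whose axes are the flange's). Camera axes: x right, y down, z forward; pixel columns grow to the right and rows downward; lengths in m; the calibration is good to about 2 mm. A picture is of the moment at which its call begins: read the wrist's pose just before it. camera_params takes no time and is no camera call.
- manip.sign_off(): hands the job in; it is judged then, once.
The state is a dict: "clock": time; "qpos": joint angles; "qd": joint speeds; "effort": joint torques, N m; "position": TCP position; "ee_rot": TCP orientation; "contact_force": force on the tool from outside, world axes, zero at the start; "moment": the same for the moment, N m; "width": finger opening in m; "gripper_force": force on a finger pad.
Only numpy, scipy, OpenCV 4.12 (cv2) and the standard library are available. Lean on these libraries where they do the work, as an engineer would, in place of code of your own. Each camera call takes 0.05 s, during which the arm holds its last target. There are 200 camera calls.

## Working session

There is one attempt and no reset: what is moved stays moved. The work goes in short steps, Python scripts to look and compute and a tool call to move; the robot and the scene stay as the last step left them, time stands still between calls to the robot, and variables do not carry over. Pictures are saved under pics/ and viewed, at most 14 in all, crops included, and the job is handed in when it is done.

Besides the shell and the picture viewer there is one more tool, called after "Request:" as name(argument=value, ...), one argument or row to a line, values as JSON. move_arm: Moves the arm, as the interface text tells. Scaled input: -1 to 1 covers 80 cm each way for a shift and 120 degrees each way for a turn. Its arguments: {"type":"object","properties":{"deltas":{"type":"array","items":{"type":"array","items":{"type":"array","items":{"type":"number","minimum":-1,"maximum":1}}}},"squeeze":{"type":"number"}},"required":["deltas"]}

```bash
ls; mkdir -p pics; cat > h.py <<'E'
import numpy as np, cv2
from rig import manip
def snap(n,f):
    im=manip.get_image(n); im=np.array(im); cv2.imwrite(f'pics/{f}.png',im[:,:,::-1]); return im
E
python3 - <<'E'
from h import *
a=snap('scene','s0');b=snap('side','d0');c=snap('wrist','w0')
for n in ['scene','side','wrist']:print(n,manip.camera_params(n))
print(manip.get_state())
cv2.imwrite('pics/s0b.png',cv2.resize(a[:,:,::-1],(800,600),interpolation=cv2.INTER_CUBIC))
cv2.imwrite('pics/d0b.png',cv2.resize(b[:,:,::-1],(800,600),interpolation=cv2.INTER_CUBIC))
E
```

```text
pics
scene {'fx': 438.4835941380918, 'fy': 438.4835941380918, 'cx': 260.6905073669577, 'cy': 187.9638831897977, 'dist': array([-0.13079118,  0.        ,  0.        ,  0.        ,  0.        ]), 'R': array([[ 0.69668374,  0.71730245, -0.01043865],
       [ 0.54082111, -0.53472427, -0.64929383],
       [-0.47132186,  0.44670701, -0.76046601]]), 't': array([-0.34867797, -0.20544244,  1.60198759])}
side {'fx': 454.5118749589163, 'fy': 454.5118749589163, 'cx': 258.7505088361353, 'cy': 183.20956747904688, 'dist': array([-0.04541841,  0.        ,  0.        ,  0.        ,  0.        ]), 'R': array([[-0.87050235, -0.4921585 , -0.00238156],
       [-0.38192392,  0.6785618 , -0.62744562],
       [ 0.31041873, -0.54528331, -0.77865675]]), 't': array([0.40482134, 0.23064621, 1.44459968])}
wrist {'fx': 305.7816184119015, 'fy': 305.7816184119015, 'cx': 256.2452957577832, 'cy': 184.45530316644732, 'dist': array([0.00135379, 0.        , 0.        , 0.        , 0.        ]), 'tool_from_camera': array([[-5.54958064e-04, -9.61947373e-01, -2.73234229e-01,
         6.91327117e-02],
       [ 9.99999066e-0
[... 259 characters left out ...]
array([-1.21023647e-01,  2.76447764e-01,  1.50585645e+00, -2.87965722e-05,
        1.36073114e+00, -1.21006278e-01]), 'qd': array([ 2.33598101e-03, -1.82106998e-03, -3.95807283e-03,  3.69821667e-05,
       -7.83083142e-04, -5.04367888e-04]), 'effort': array([ 9.65923646e-04, -4.17143512e+01, -2.46032345e+01, -1.26433165e-04,
        7.58384820e-03, -3.43765259e-05]), 'position': array([5.74597202e-01, 1.98873760e-05, 2.38633925e-01]), 'ee_rot': array([-5.59235564e-04,  7.07110608e-01,  7.07102587e-01, -4.55850088e-04]), 'contact_force': array([ 0.33848695, -0.29424761, -0.62176727]), 'moment': array([-0.0312207 , -0.02710381, -0.01212745]), 'gripper_force': 0.0, 'width': 0.08555642958918283}
```

View pics/s0b.png

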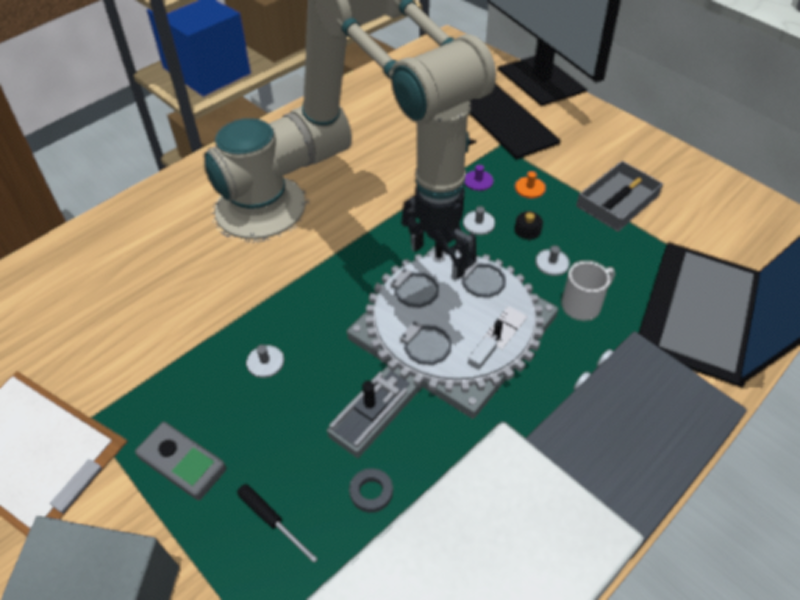

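View pics/d0b.png

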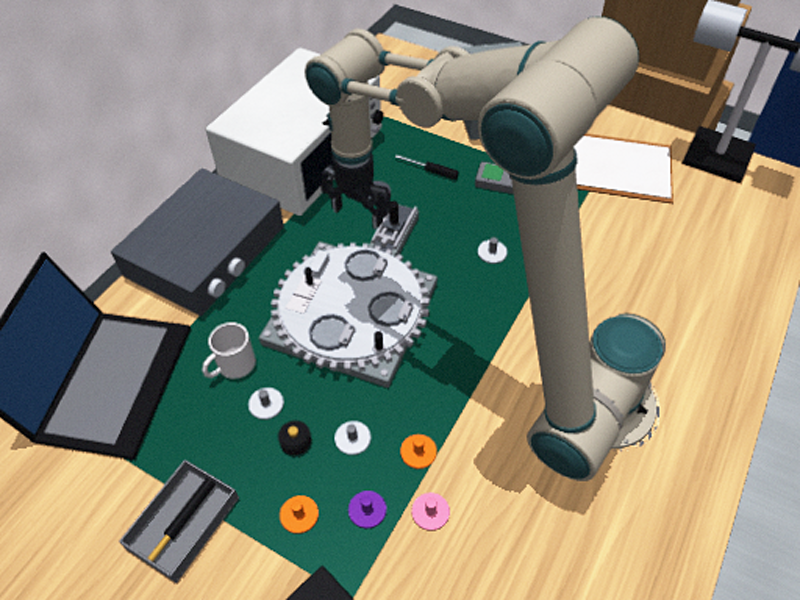

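The side view (800x600) shows three white discs with grey studs at (492,250), (265,402) and (352,436). In the scene view they are at (265,360), (552,260) and (479,220). The look-alikes, all rejected by colour, are orange (418,450) and (298,513), purple (367,509) and pink (431,511) in the side view. The black finned load at (294,437) has a brass stub. Knob: scene (369,385), side (393,210). Gauge handle: scene (498,325), side (309,270). Post: side (378,340).

```bash
cat >> h.py <<'E'
def ray(n,px,z,st=None):
    p=manip.camera_params(n); K=np.array([[p['fx'],0,p['cx']],[0,p['fy'],p['cy']],[0,0,1]])
    u=cv2.undistortPoints(np.array(px,float).reshape(-1,1,2),K,p['dist']).reshape(-1,2)
    d=np.c_[u,np.ones(len(u))]
    if n=='wrist':
        from scipy.spatial.transform import Rotation as Ro
        st=st or manip.get_state(); q=st['ee_rot']; R=Ro.from_quat([q[1],q[2],q[3],q[0]]).as_matrix()
        T=p['tool_from_camera']; D=d@T[:3,:3].T@R.T; C=R@T[:3,3]+st['position']
    else: D=d@p['R']; C=-p['R'].T@p['t']
    return C+D*((z-C[2])/D[:,2])[:,None]
def blobs(m,lo,hi):
    n,l,s,c=cv2.connectedComponentsWithStats(m.astype(np.uint8))
    return [(c[i],s[i],l==i) for i in range(1,n) if lo<s[i][4]<hi]
E
python3 - <<'E'
from h import *
for n,f in [('scene','s0'),('side','d0')]:
    im=cv2.imread(f'pics/{f}.png').astype(int); hsv=cv2.cvtColor(im.astype(np.uint8),cv2.COLOR_BGR2HSV)
    m=(hsv[:,:,2]>150)&(hsv[:,:,1]<50)
    for c,s,l in blobs(m,80,20000):
        if s[0]<=1 or s[1]<=1: continue
        h=cv2.convexHull(np.argwhere(l)[:,::-1].astype(np.int32))
        z=.054 if s[4]>2000 else .007
        P=ray(n,h.reshape(-1,2),z)[:,:2].astype(np.float32)
        cc,r=cv2.minEnclosingCircle(P)
        print(n,'white',c.round(),s[4],np.round(cc,3),round(r,3))
    k=.64
pts={'knob':(.108,(369,383),(393,207)),'gauge':(.103,(499,320),(309,268)),}
for k,(z,a,b) in pts.items():
    print(k,ray('scene',[np.array(a)*.64],z).round(3),ray('side',[np.array(b)*.64],z).round(3))
print('post',ray('side',[np.array((378,334))*.64],.104).round(3))
print('studs scene',ray('scene',np.array([(264,348),(480,210),(554,251)])*.64,.045).round(3))
print('studs side',ray('side',np.array([(492,240),(352,427),(265,394)])*.64,.045).round(3))
E
```

```text
scene white [255.  21.] 319 [-0.347  0.796] 0.093
scene white [237.  27.] 155 [-0.375  0.682] 0.125
scene white [284.  39.] 723 [-0.127  0.766] 0.135
scene white [183.  57.] 295 [-0.348  0.348] 0.108
scene white [103.  78.] 302 [-0.482  0.003] 0.141
scene white [ 62. 103.] 3195 [-0.385 -0.192] 0.22
scene white [183.  84.] 246 [-0.192  0.21 ] 0.066
scene white [164. 144.] 393 [ 0.013 -0.026] 0.099
scene white [306. 143.] 170 [0.402 0.321] 0.035
scene white [298. 209.] 4072 [0.571 0.058] 0.17
scene white [353. 168.] 196 [0.596 0.343] 0.036
scene white [377. 177.] 118 [0.68 0.37] 0.049
scene white [255. 176.] 161 [0.4   0.074] 0.049
scene white [310. 179.] 231 [0.529 0.196] 0.035
scene white [264. 183.] 104 [0.44  0.076] 0.031
scene white [274. 221.] 299 [ 0.566 -0.007] 0.037
scene white [169. 232.] 277 [ 0.37  -0.256] 0.035
scene white [471. 331.] 9617 [1.102 0.143] 0.315
scene white [247. 246.] 82 [ 0.573 -0.135] 0.03
scene white [315. 342.] 13506 [ 0.937 -0.272] 0.258
side white [474.  42.] 442 [ 0.027 -1.305] 0.192
side white [490.  51.] 465 [-0.066 -1.305] 0.19
side white [259.  38.] 90 [ 0.939 -0.85 ] 0.065
side white [236.  55.] 132 [ 0.961 -0.665] 0.065
side white [399. 106.] 1915 [ 0.191 -0.701] 0.152
side white [222. 195.] 5123 [0.552 0.081] 0.201
side white [315. 161.] 166 [ 0.368 -0.252] 0.035
side white [493. 316.] 5668 [-0.289 -0.072] 0.376
side white [144. 220.] 189 [0.756 0.282] 0.067
side white [385. 262.] 1105 [0.011 0.035] 0.118
side white [170. 258.] 292 [0.594 0.346] 0.036
side white [411. 270.] 251 [-0.073  0.009] 0.074
side white [225. 280.] 331 [0.399 0.325] 0.036
knob [[ 0.602 -0.188  0.108]] [[ 0.594 -0.176  0.108]]
gauge [[0.665 0.074 0.103]] [[0.662 0.07  0.103]]
post [[0.443 0.146 0.104]]
studs scene [[ 0.374 -0.252  0.045]
 [ 0.405  0.319  0.045]
 [ 0.599  0.336  0.045]]
studs side [[ 0.37  -0.249  0.045]
 [ 0.398  0.323  0.045]
 [ 0.586  0.346  0.045]]
```

View pics/w0.png

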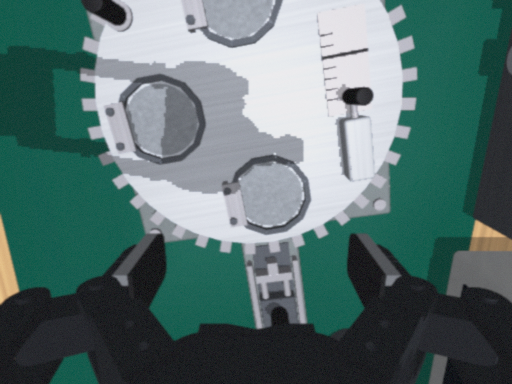

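The wrist view shows cell a's ring centred at about (162,118), cell c's at (270,193), the gauge handle top at (366,96) and its line at (345,52). The post is at the upper left (105,5). I'll go back in y and up for a clean view of the whole table.

Request:
move_arm(
  deltas=[
    [[-0.06, 0, -0.03, 0, -1], [-0.12, 0, -0.06, 0, -1], [-0.16, 0, -0.1, 0, -1], [-0.16, 0, -0.1, 0, -1], [-0.16, 0, -0.1, 0, -1], [-0.16, 0, -0.1, 0, -1]],
  ],
)

```text
clock: 0.75
position: [0.5743, -0.1269, 0.318]
ee_rot: [-0.001, 0.707, 0.707, -0.0]
contact_force: [-0.3, 1.4, -0.1]
width: 0.086
gripper_force: 0.0
```

```bash
python3 - <<'E'
from h import *
s=manip.get_state();print(s['position'],s['ee_rot'],s['clock'])
snap('wrist','w1')
E
```

```text
[ 0.57433495 -0.12686854  0.3179715 ] [-1.45411841e-03  7.06931945e-01  7.07280054e-01 -1.89344109e-04] 0.75
```

View pics/w1.png

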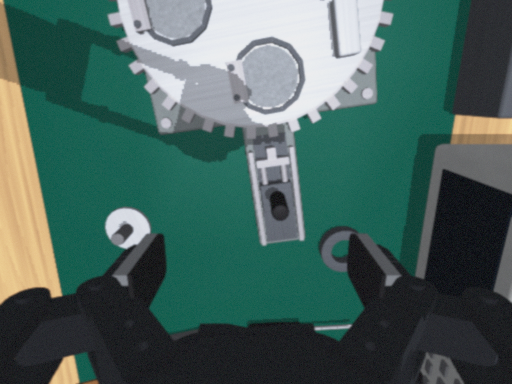

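The knob is clear in this view: foot at (277,195), top at (281,213). One disc is at (128,228) and cell c is at (268,75).

```bash
python3 - <<'E'
from h import *
s0={'position':np.array([.5746,0,.2386]),'ee_rot':np.array([-5.6e-4,.70711,.7071,-4.6e-4])}
s1=manip.get_state()
R=lambda n,p,z,s:ray(n,[p],z,s)[0].round(4)[:2]
print('knob top',R('wrist',(281,213),.108,s1),'foot',R('wrist',(277,195),.046,s1))
a=R('wrist',(162,118),.061,s0);c=R('wrist',(270,193),.061,s0);c1=R('wrist',(268,75),.061,s1)
print('a',a,'c',c,c1)
g=R('wrist',(364,96),.103,s0);print('gauge',g)
print('post',R('wrist',(90,3),.104,s0),R('wrist',(125,20),.054,s0))
# arm of drive direction : edges
print('arm',R('wrist',(264,244),.028,s1),R('wrist',(302,238),.028,s1))
def fit(P,Q): # table pts P -> world Q
    P=np.array(P);Q=np.array(Q);p=P.mean(0);q=Q.mean(0)
    A=(P-p);B=(Q-q);th=np.arctan2((A[:,0]*B[:,1]-A[:,1]*B[:,0]).sum(),(A*B).sum())
    Rm=np.array([[np.cos(th),-np.sin(th)],[np.sin(th),np.cos(th)]]);return th,q-Rm@p,Rm
th,t,Rm=fit([(-.09,0),(.005,-.098)],[a,(c+c1)/2])
print(th,t,'dist',np.linalg.norm(a-c))
for n,p in dict(post=(-.105,.1),a=(-.09,0),b=(.005,.098),c=(.005,-.098)).items(): print(n,(t+Rm@p).round(4))
print('gauge in table',Rm.T@(g-t))
# rim circle fit from w1/w0: plate edge
im=cv2.imread('pics/w0.png')
E
```

```text
knob top [ 0.6027 -0.1902] foot [ 0.6017 -0.1873]
a [0.4797 0.0496] c [ 0.5884 -0.0288] [ 0.5869 -0.0308]
gauge [0.665  0.0704]
post [0.444  0.1403] [0.4504 0.1393]
arm [ 0.5846 -0.2714] [ 0.642  -0.2613]
0.1667679319775738 [0.56745157 0.06527502] dist 0.1340233188665316
post [0.4473 0.1465]
a [0.4787 0.0503]
b [0.5561 0.1627]
c [ 0.5886 -0.0305]
gauge in table [ 0.09704581 -0.01113878]
```

Axis is about (0.567, 0.065), yaw about 0.16, knob at (0.602, -0.189). Next I'll descend on the knob and grip it.

Request:
move_arm(
  deltas=[
    [[-0.04, 0.02, 0.03, 0, -1], [-0.0756, 0.034, 0.09, 0, -1], [-0.0756, 0.034, 0.15, 0, -1], [-0.0756, 0.034, 0.2, 0, -1], [-0.0756, 0.034, 0.25, 0, -1], [-0.0756, 0.034, 0.298, 0, -1], [-0.0756, 0.034, 0.298, 0, 0.3], [-0.0756, 0.034, 0.298, 0, 1], [-0.0756, 0.034, 0.298, 0, 1], [-0.0756, 0.034, 0.298, 0, 1], [-0.0756, 0.034, 0.298, 0, 1], [-0.0756, 0.034, 0.298, 0, 1]],
  ],
  squeeze=60,
)

```text
clock: 2.0
position: [0.6026, -0.1888, 0.0836]
ee_rot: [0.001, 0.707, 0.707, 0.0]
contact_force: [-1.1, 0.7, 6.4]
width: 0.0202
gripper_force: 59.0
```

Request:
move_arm(
  deltas=[
    [[0.008, -0.0012, 0, 0, 1], [0.016, -0.0025, 0, 0, 1], [0.024, -0.0037, 0, 0, 1], [0.03, -0.0047, 0, 0, 1], [0.035, -0.0055, 0, 0, 1], [0.038, -0.006, 0, 0, 1], [0.041, -0.0065, 0, 0, 1], [0.043, -0.0068, 0, 0, 1], [0.043, -0.0068, 0, 0, 1]],
  ],
)

```text
clock: 2.9
position: [0.5988, -0.1624, 0.0837]
ee_rot: [0.008, 0.706, 0.708, -0.003]
contact_force: [0.5, -19.5, -0.4]
width: 0.0208
gripper_force: 58.7
```

Request:
move_arm(
  deltas=[
    [[0.005, -0.0008, 0, 0, 1], [0.01, -0.0016, 0, 0, 1], [0.01, -0.0016, 0, 0, 1], [0.01, -0.0016, 0, 0, 1]],
  ],
)

```text
clock: 3.3
position: [0.5988, -0.1622, 0.0837]
ee_rot: [0.013, 0.705, 0.709, -0.007]
contact_force: [0.6, -38.7, -6.2]
width: 0.0202
gripper_force: 59.4
```

```bash
python3 - <<'E'
from h import *
s=manip.get_state();print(s['position'],s['contact_force'])
b=snap('side','d1');cv2.imwrite('pics/d1c.png',cv2.resize(b[90:270,160:320,::-1],(640,720)[:2] and (533,600),interpolation=cv2.INTER_CUBIC))
E
```

```text
[ 0.59884566 -0.16216697  0.08367001] [  0.62823252 -38.70675223  -6.16410959]
```

View pics/d1c.png

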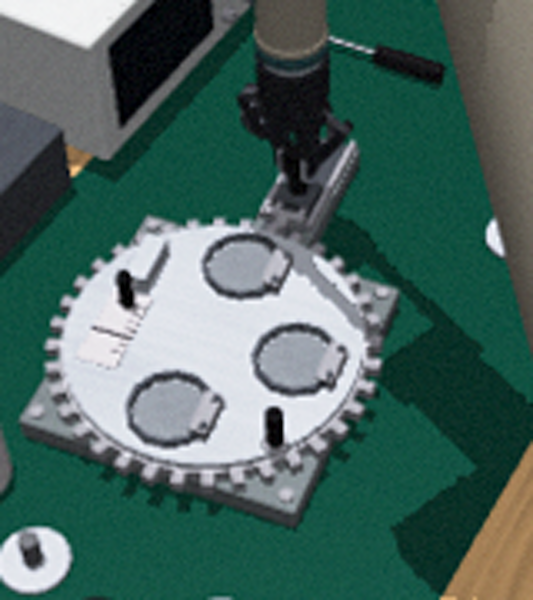

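The crop shows the knob near home against its end stop, with 38 N and no movement. The gauge is on the far side and the post is at (275,430) in the crop. I'll relieve the push, release and rise.

Request:
move_arm(
  deltas=[
    [[-0.007, 0, 0, 0, 1], [-0.014, 0, 0, 0, 1], [-0.014, 0, 0, 0, 1], [-0.014, 0, 0, 0, -1], [-0.014, 0, 0, 0, -1], [-0.014, 0, 0, 0, -1], [-0.014, 0, 0, 0, -1], [-0.014, 0, -0.06, 0, -1], [-0.014, 0, -0.12, 0, -1], [-0.014, 0, -0.12, 0, -1]],
  ],
)

```text
clock: 4.35
position: [0.5997, -0.1584, 0.1843]
ee_rot: [0.007, 0.707, 0.707, 0.003]
contact_force: [0.3, -0.0, 0.7]
width: 0.0854
gripper_force: 0.0
```

Request:
move_arm(
  deltas=[
    [[0.054, -0.0274, 0, 0, -1], [0.108, -0.0549, 0, 0, -1], [0.162, -0.0823, 0, 0, -1], [0.216, -0.11, 0, 0, -1], [0.27, -0.137, 0, 0, -1], [0.324, -0.1646, 0, 0, -1], [0.378, -0.192, 0, 0, -1], [0.378, -0.192, 0, 0, -1], [0.378, -0.192, 0, 0, -1]],
  ],
)

```text
clock: 5.25
position: [0.4413, 0.1461, 0.177]
ee_rot: [0.0, 0.706, 0.708, 0.0]
contact_force: [-0.5, -0.0, -0.1]
width: 0.0853
gripper_force: 0.0
```

```bash
python3 - <<'E'
from h import *
s=manip.get_state();print(s['position'],s['ee_rot'])
snap('wrist','w2');snap('scene','s2')
E
```

```text
[0.44129264 0.14606651 0.17696135] [3.97922469e-04 7.05842485e-01 7.08368704e-01 8.22989022e-05]
```

View pics/w2.png

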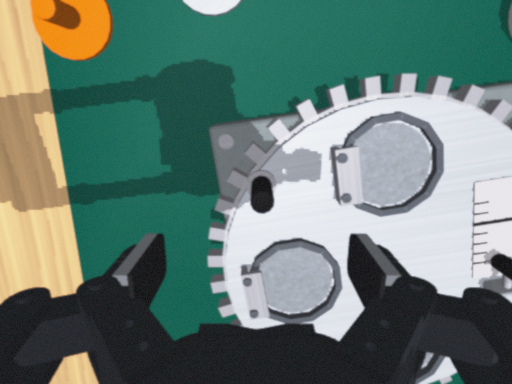

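The post is at (262,207) top and (262,180) foot. Cell b is at (391,163) and cell a at (295,280).

```bash
python3 - <<'E'
from h import *
s=manip.get_state()
for n,p,z in [('posttop',(262,205),.104),('postfoot',(262,183),.054),('a',(297,280),.061),('b',(391,163),.061)]:print(n,ray('wrist',[p],z,s)[0].round(4))
E
```

```text
posttop [0.4461 0.1396 0.104 ]
postfoot [0.447 0.142 0.054]
a [0.4799 0.0501 0.061 ]
b [0.5541 0.1612 0.061 ]
```

Request:
move_arm(
  deltas=[
    [[-0.006, 0.006, 0.05, 0, -1], [-0.006, 0.006, 0.1, 0, -1], [-0.006, 0.006, 0.121, 0, -1], [-0.006, 0.006, 0.121, 0, 1], [-0.006, 0.006, 0.121, 0, 1], [-0.006, 0.006, 0.121, 0, 1], [-0.006, 0.006, 0.121, 0, 1], [-0.006, 0.006, 0.121, 0, 1], [-0.006, 0.006, 0.121, 0, 1]],
  ],
  squeeze=60,
)

```text
clock: 6.25
position: [0.4453, 0.1404, 0.0813]
ee_rot: [-0.001, 0.707, 0.707, -0.001]
contact_force: [-4.6, -0.8, 6.9]
width: 0.0162
gripper_force: 58.3
```

Request:
move_arm(
  deltas=[
    [[0.001, 0.0007, 0, 0, 1], [0.002, 0.0014, 0, 0, 1], [0.003, 0.002, 0, 0, 1], [0.004, 0.0027, 0, 0, 1], [0.005, 0.0033, 0, 0, 1], [0.006, 0.004, 0, 0, 1], [0.007, 0.0047, 0, 0, 1], [0.008, 0.0053, 0, 0, 1], [0.009, 0.006, 0, 0, 1], [0.01, 0.0066, 0, 0, 1], [0.011, 0.0073, 0, 0, 1], [0.012, 0.008, 0, 0, 1]],
  ],
)

```text
clock: 7.45
position: [0.451, 0.149, 0.0812]
ee_rot: [-0.0, 0.707, 0.707, -0.002]
contact_force: [-6.0, -3.0, 7.8]
width: 0.0166
gripper_force: 58.6
```

Request:
move_arm(
  deltas=[
    [[0.001, 0.0007, 0, 0, 1], [0.002, 0.0014, 0, 0, 1], [0.003, 0.002, 0, 0, 1], [0.004, 0.0027, 0, 0, 1], [0.005, 0.0033, 0, 0, 1], [0.006, 0.004, 0, 0, 1], [0.007, 0.0048, 0, 0, 1], [0.008, 0.0055, 0, 0, 1], [0.009, 0.0063, 0, 0, 1], [0.01, 0.0071, 0, 0, 1], [0.011, 0.0078, 0, 0, 1], [0.012, 0.0086, 0, 0, 1]],
  ],
)

```text
clock: 8.65
position: [0.4571, 0.1571, 0.0812]
ee_rot: [0.0, 0.706, 0.708, -0.004]
contact_force: [-8.7, -11.2, 14.0]
width: 0.0164
gripper_force: 59.5
```

Request:
move_arm(
  deltas=[
    [[0.001, 0.0007, 0, 0, 1], [0.002, 0.0014, 0, 0, 1], [0.003, 0.002, 0, 0, 1], [0.004, 0.0027, 0, 0, 1], [0.005, 0.0033, 0, 0, 1], [0.005, 0.0033, 0, 0, 1]],
  ],
)

```text
clock: 9.25
position: [0.4573, 0.1573, 0.0812]
ee_rot: [0.001, 0.705, 0.709, -0.008]
contact_force: [-11.5, -20.8, 17.5]
width: 0.0162
gripper_force: 60.5
```

Request:
move_arm(
  deltas=[
    [[-0.005, -0.0035, 0, 0, 1], [-0.01, -0.007, 0, 0, 1], [-0.015, -0.01, 0, 0, 1], [-0.02, -0.0135, 0, 0, 1], [-0.02, -0.0135, 0, 0, 1]],
  ],
)

```text
clock: 9.75
position: [0.4542, 0.1529, 0.0814]
ee_rot: [-0.002, 0.709, 0.705, 0.006]
contact_force: [1.5, 17.8, -1.3]
width: 0.0163
gripper_force: 59.2
```

The table stops in both directions, so it's meshed. I'll release and look.

Request:
move_arm(
  deltas=[
    [[0.006, 0.004, 0, 0, 1], [0.01, 0.0065, 0, 0, 1], [0.01, 0.0065, 0, 0, -1], [0.01, 0.0065, 0, 0, -1], [0.01, 0.0065, 0, 0, -1], [0.01, 0.0065, 0, 0, -1], [0.01, 0.0065, -0.06, 0, -1], [0.01, 0.0065, -0.12, 0, -1], [0.01, 0.0065, -0.13, 0, -1], [0.01, 0.0065, -0.13, 0, -1]],
  ],
)

```text
clock: 10.75
position: [0.4584, 0.1557, 0.1859]
ee_rot: [0.001, 0.707, 0.707, 0.002]
contact_force: [-0.4, -0.6, -0.3]
width: 0.0853
gripper_force: 0.0
```

Request:
move_arm(
  deltas=[
    [[-0.06, 0.04, -0.03, 0, -1], [-0.12, 0.08, -0.06, 0, -1], [-0.18, 0.1, -0.1, 0, -1], [-0.23, 0.1, -0.12, 0, -1], [-0.25, 0.1, -0.12, 0, -1], [-0.25, 0.1, -0.12, 0, -1], [-0.25, 0.1, -0.12, 0, -1]],
  ],
)

```text
clock: 11.45
position: [0.5362, -0.0451, 0.278]
ee_rot: [-0.002, 0.708, 0.706, -0.001]
contact_force: [-0.3, 0.2, 0.2]
width: 0.0855
gripper_force: 0.0
```

```bash
python3 - <<'E'
from h import *
s=manip.get_state();print(s['position'],s['ee_rot'],s['clock'],s['contact_force'])
snap('wrist','w3');snap('scene','s3')
E
```

```text
[ 0.53623548 -0.04505083  0.27797029] [-0.00183878  0.70794606  0.70626367 -0.00078421] 11.45 [-0.25197819  0.22305976  0.17398262]
```

View pics/w3.png

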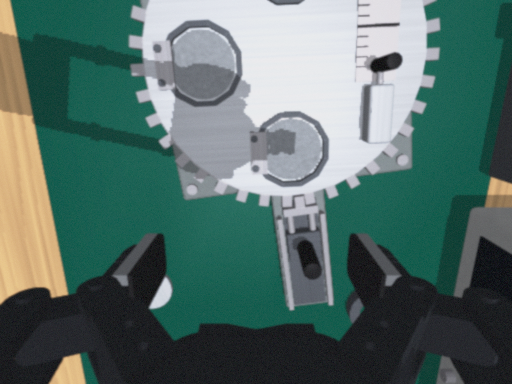

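The slide's tooth sits in a rim gap at (298,197). Gauge handle: foot (376,65), top (393,61). Broad line at (379,25). Cells: a (203,63), c (291,148).

```bash
python3 - <<'E'
from h import *
s=manip.get_state()
R=lambda p,z:ray('wrist',[p],z,s)[0][:2]
a=R((203.5,63),.061);c=R((291.5,148),.061)
for n,p,z in [('gtop',(394,61),.103),('line',(379,25),.058),('l0',(358,26),.058),('l1',(400,24),.058),('knobtop',(310,268),.108),('knobfoot',(303,247),.046)]:print(n,R(p,z).round(4))
P=np.array([(-.09,0),(.005,-.098)]);d=P[1]-P[0];e=c-a
th=np.arctan2(e[1],e[0])-np.arctan2(d[1],d[0]);Rm=np.array([[np.cos(th),-np.sin(th)],[np.sin(th),np.cos(th)]])
t=(a+c)/2-Rm@P.mean(0)
print(a,c,np.linalg.norm(e),np.linalg.norm(d),th,t)
for n,p in dict(post=(-.105,.1),a=(-.09,0),b=(.005,.098),c=(.005,-.098)).items(): print(n,(t+Rm@p).round(4))
E
```

```text
gtop [0.6642 0.0589]
line [0.6629 0.0989]
l0 [0.6411 0.098 ]
l1 [0.6847 0.0998]
knobtop [ 0.5948 -0.1575]
knobfoot [ 0.596  -0.1636]
[0.47785432 0.06163283] [ 0.57511763 -0.03001644] 0.13364034175765951 0.1364880947189168 0.045251750105179234 [0.56672589 0.06668058]
post [0.4573 0.1618]
a [0.4768 0.0626]
b [0.5673 0.1648]
c [ 0.5762 -0.031 ]
```

Request:
move_arm(
  deltas=[
    [[0.04, 0.05, 0, 0, -1], [0.08, 0.1, 0.02, 0, -1], [0.13, 0.16, 0.06, 0, -1], [0.13, 0.16, 0.12, 0, -1], [0.13, 0.16, 0.17, 0, -1], [0.13, 0.16, 0.22, 0, -1], [0.13, 0.16, 0.249, 0, -1], [0.13, 0.16, 0.249, 0, 1], [0.13, 0.16, 0.249, 0, 1], [0.13, 0.16, 0.249, 0, 1], [0.13, 0.16, 0.249, 0, 1], [0.13, 0.16, 0.249, 0, 1]],
  ],
  squeeze=60,
)

```text
clock: 12.75
position: [0.6665, 0.0596, 0.0831]
ee_rot: [0.002, 0.707, 0.707, 0.002]
contact_force: [-1.1, -0.1, 3.3]
width: 0.0143
gripper_force: 58.6
```

Request:
move_arm(
  deltas=[
    [[0, 0, 0, 0, 1], [0, 0, 0, 0, 1], [0, 0, 0, 0, 1]],
  ],
)

```text
clock: 13.05
position: [0.6664, 0.0596, 0.0831]
ee_rot: [0.001, 0.707, 0.707, 0.002]
contact_force: [1.4, -0.6, 7.3]
width: 0.0139
gripper_force: 58.6
```

Request:
move_arm(
  deltas=[
    [[0.008, -0.0003, 0, 0, 1], [0.016, -0.0006, 0, 0, 1], [0.024, -0.001, 0, 0, 1], [0.032, -0.0013, 0, 0, 1], [0.04, -0.0016, 0, 0, 1], [0.048, -0.002, 0, 0, 1], [0.0525, -0.002, 0, 0, 1], [0.0525, -0.002, 0, 0, 1], [0.0525, -0.002, 0, 0, 1], [0.0525, -0.002, 0, 0, 1]],
  ],
)

```text
clock: 14.05
position: [0.6641, 0.0977, 0.083]
ee_rot: [0.003, 0.707, 0.708, -0.001]
contact_force: [-1.2, -8.0, 7.1]
width: 0.0142
gripper_force: 58.8
```

Request:
move_arm(
  deltas=[
    [[0.0025, 0, 0, 0, 1], [0.0025, 0, 0, 0, 1], [0.0025, 0, 0, 0, 1], [0.0025, 0, 0, 0, 1], [0.0025, 0, 0, 0, 1], [0.0025, 0, 0, 0, 1], [0.0025, 0, 0, 0, 1], [0.0025, 0, 0, 0, 1], [0.0025, 0, 0, 0, 1], [0.0025, 0, 0, 0, 1], [0.0025, 0, 0, 0, 1]],
  ],
)

```text
clock: 15.15
position: [0.664, 0.0995, 0.083]
ee_rot: [0.003, 0.707, 0.708, -0.002]
contact_force: [-1.7, -9.2, 8.0]
width: 0.0142
gripper_force: 58.8
```

```bash
python3 - <<'E'
from h import *
s=manip.get_state();print(s['position'],s['contact_force'])
a=snap('side','d4');b=snap('scene','s4')
cv2.imwrite('pics/c4.png',np.hstack([cv2.resize(a[150:240,160:290,::-1],(520,360),interpolation=cv2.INTER_CUBIC)]))
E
```

```text
[0.66397801 0.09951646 0.0830105 ] [-1.7206619  -9.22825912  8.01188246]
```

View pics/c4.png

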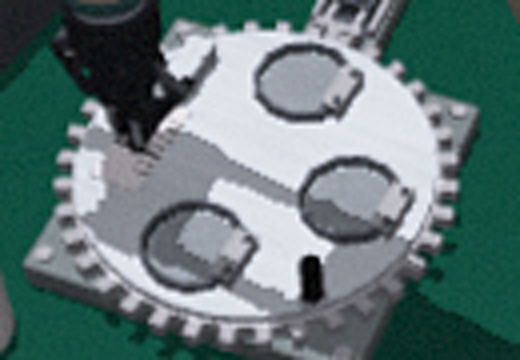

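The handle is over the line with 9.2 N at 40 mm, and the table hasn't turned. I'll let it back and release.

Request:
move_arm(
  deltas=[
    [[-0.01, 0, 0, 0, 1], [-0.02, 0, 0, 0, 1], [-0.03, 0.0015, 0, 0, 1], [-0.04, 0.0015, 0, 0, 1], [-0.05, 0.002, 0, 0, 1], [-0.055, 0.002, 0, 0, 1], [-0.055, 0.002, 0, 0, 1], [-0.055, 0.002, 0, 0, -1], [-0.055, 0.002, 0, 0, -1], [-0.055, 0.002, 0, 0, -1], [-0.055, 0.002, -0.06, 0, -1], [-0.055, 0.002, -0.12, 0, -1]],
  ],
)

```text
clock: 16.45
position: [0.6635, 0.0596, 0.1756]
ee_rot: [-0.002, 0.707, 0.707, -0.002]
contact_force: [0.7, 0.2, 0.5]
width: 0.0846
gripper_force: 0.0
```

Request:
move_arm(
  deltas=[
    [[0.05, -0.01, -0.02, 0.07, -1], [0.11, -0.02, -0.04, 0.14, -1], [0.17, -0.04, -0.06, 0.21, -1], [0.22, -0.06, -0.08, 0.28, -1], [0.27, -0.08, -0.09, 0.35, -1], [0.3, -0.09, -0.09, 0.42, -1], [0.33, -0.1, -0.09, 0.49, -1], [0.35, -0.11, -0.09, 0.56, -1], [0.35, -0.12, -0.09, 0.63, -1], [0.35, -0.12, -0.09, 0.7, -1], [0.35, -0.12, -0.09, 0.729, -1], [0.35, -0.12, -0.09, 0.729, -1]],
  ],
)

```text
clock: 17.65
position: [0.5686, 0.3396, 0.2484]
ee_rot: [0.0, 1.0, 0.022, -0.0]
contact_force: [0.2, -0.1, -0.1]
width: 0.0852
gripper_force: 0.0
```

```bash
python3 - <<'E'
from h import *
s=manip.get_state();print(s['position'],s['ee_rot'],s['qpos'],s['clock'])
snap('wrist','w5');snap('scene','s5');snap('side','d5')
E
```

```text
[0.56864179 0.33959278 0.24844824] [ 2.56724565e-04  9.99750805e-01  2.23180364e-02 -4.07983087e-04] [ 4.33461441e-01  4.05208065e-01  1.28603277e+00 -1.45593315e-04
  1.45130499e+00  1.95963541e+00] 17.65
```

View pics/w5.png

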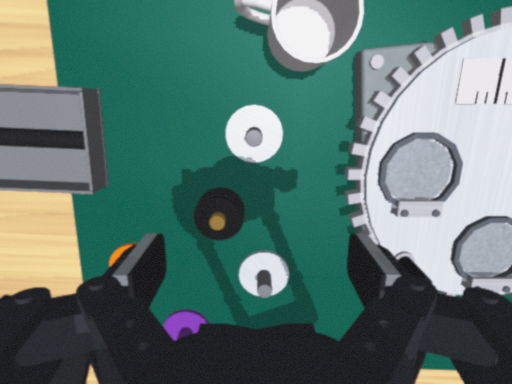

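The three candidates near here: white disc at (254,133), white disc at (264,273), and the black load at (218,213), which I'm rejecting. The mug is at (315,25), with purple and orange discs at the lower left. Both white discs match the description.

```bash
cat >> h.py <<'E'
def white(im,st):
    hsv=cv2.cvtColor(im,cv2.COLOR_RGB2HSV); m=(hsv[:,:,2]>150)&(hsv[:,:,1]<50)
    o=[]
    for c,s,l in blobs(m,600,12000):
        h=cv2.convexHull(np.argwhere(l)[:,::-1].astype(np.int32)).reshape(-1,2)
        cc,r=cv2.minEnclosingCircle(ray('wrist',h,.007,st)[:,:2].astype(np.float32))
        if .03<r<.042:o.append((c.round(),np.round(cc,4),round(r,4)))
    return o
E
python3 - <<'E'
from h import *
s=manip.get_state();im=cv2.imread('pics/w5.png')[:,:,::-1].copy()
for o in white(im,s):print(o)
print(ray('wrist',[(254,137),(264,290)],.045,s).round(4));print('load',ray('wrist',[(218,220)],.036,s),'mug',ray('wrist',[(315,5)],.09,s))
print('cell b',ray('wrist',[(419,172)],.061,s))
E
```

```text
(array([ 61., 110.]), array([0.6096, 0.5775]), 0.0316)
(array([254., 133.]), array([0.5949, 0.3435]), 0.0355)
(array([263., 272.]), array([0.4011, 0.3217]), 0.0356)
[[0.5958 0.3429 0.045 ]
 [0.4026 0.322  0.045 ]]
load [[0.49206911 0.38250644 0.036     ]] mug [[0.71553189 0.29574973 0.09      ]]
cell b [[0.56804586 0.16319847 0.061     ]]
```

Request:
move_arm(
  deltas=[
    [[0.0331, -0.0028, 0.06, 0, -1], [0.0331, -0.0028, 0.12, 0, -1], [0.0331, -0.0028, 0.18, 0, -1], [0.0331, -0.0028, 0.23, 0, -1], [0.0331, -0.0028, 0.265, 0, -1], [0.0331, -0.0028, 0.278, 0, -1], [0.0331, -0.0028, 0.278, 0, -0.3], [0.0331, -0.0028, 0.278, 0, 1], [0.0331, -0.0028, 0.278, 0, 1], [0.0331, -0.0028, 0.278, 0, 1], [0.0331, -0.0028, 0.278, 0, 1]],
  ],
  squeeze=30,
)

```text
clock: 18.9
position: [0.5963, 0.3435, 0.0284]
ee_rot: [-0.001, 1.0, 0.022, 0.001]
contact_force: [0.5, 1.3, 4.7]
width: 0.0188
gripper_force: 29.2
```

Request:
move_arm(
  deltas=[
    [[0, 0, 0, 0, 1], [0, 0, 0, 0, 1], [0, 0, -0.03, 0, 1], [0, 0, -0.08, 0, 1], [0, 0, -0.13, 0, 1], [0, 0, -0.17, 0, 1], [0, 0, -0.17, 0, 1]],
  ],
)

```text
clock: 19.6
position: [0.5982, 0.3442, 0.1685]
ee_rot: [-0.002, 1.0, 0.022, 0.005]
contact_force: [0.7, 0.6, -0.9]
width: 0.0188
gripper_force: 29.6
```

```bash
python3 - <<'E'
from h import *
s=manip.get_state();print(s['position'],s['width'],s['clock'])
a=snap('side','d6')
m=a[200:300,100:230,::-1]
cv2.imwrite('pics/c6.png',cv2.resize(m,(520,400),interpolation=cv2.INTER_CUBIC))
E
```

```text
[0.59819737 0.34418487 0.16845457] 0.018809761657692742 19.6
```

View pics/c6.png

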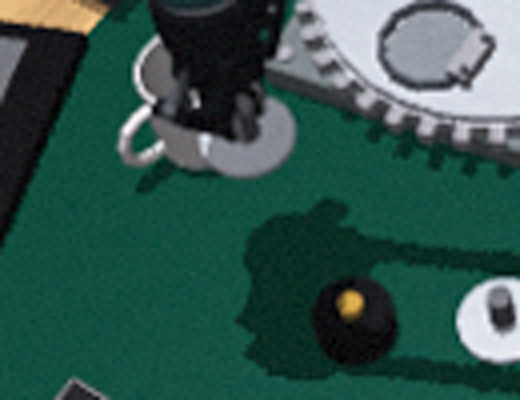

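The disc is held level. I'll carry it to 10 mm in front of cell b.

Request:
move_arm(
  deltas=[
    [[-0.007, 0.05, 0, 0, 1], [-0.014, 0.1, 0, 0, 1], [-0.02, 0.14, 0, 0, 1], [-0.027, 0.18, 0, 0, 1], [-0.034, 0.21, 0, 0, 1], [-0.034, 0.2233, 0, 0, 1], [-0.034, 0.2233, 0.02, 0, 1], [-0.034, 0.2233, 0.05, 0, 1], [-0.034, 0.2233, 0.07, 0, 1], [-0.034, 0.2233, 0.07, 0, 1], [-0.034, 0.2233, 0.07, 0, 1]],
  ],
)

```text
clock: 20.75
position: [0.5758, 0.1637, 0.1057]
ee_rot: [-0.0, 1.0, 0.022, -0.001]
contact_force: [0.8, 0.2, -1.7]
width: 0.0192
gripper_force: 29.8
```

```bash
python3 - <<'E'
from h import *
s=manip.get_state();print(s['position'],s['ee_rot'],s['clock'])
a=snap('wrist','w7')
b=snap('side','d7');c=snap('scene','s7')
f=lambda m:cv2.resize(m[:,:,::-1],(390,390),interpolation=cv2.INTER_CUBIC)
cv2.imwrite('pics/c7.png',np.hstack([f(b[165:255,170:260]),f(c[140:230,265:355])]))
E
```

```text
[0.57582232 0.16372345 0.10567939] [-3.07564051e-05  9.99753635e-01  2.21819950e-02 -7.92432689e-04] 20.75
```

View pics/c7.png

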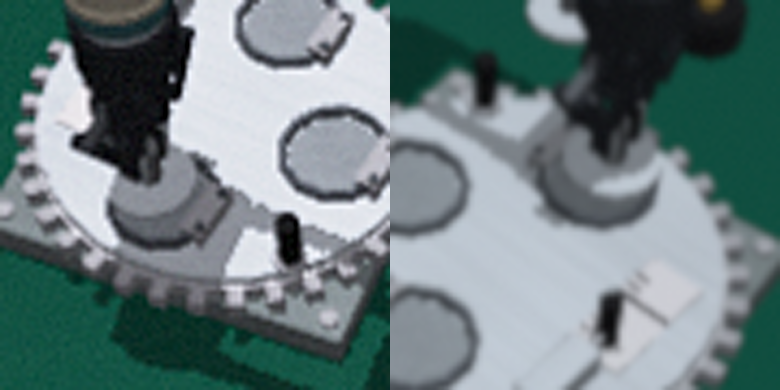

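The disc hovers in front of the lip. I'll nudge it +4 mm in x and lower it onto the wall.

Request:
move_arm(
  deltas=[
    [[0.005, 0, 0, 0, 1], [0.005, 0, 0.005, 0, 1], [0.005, 0, 0.01, 0, 1], [0.005, 0, 0.015, 0, 1], [0.005, 0, 0.019, 0, 1], [0.005, 0, 0.022, 0, 1], [0.005, 0, 0.0245, 0, 1], [0.005, 0, 0.0245, 0, 1]],
  ],
  squeeze=20,
)

```text
clock: 21.7
position: [0.5796, 0.1633, 0.0892]
ee_rot: [0.0, 1.0, 0.022, 0.0]
contact_force: [-4.7, -0.9, 11.3]
width: 0.019
gripper_force: 31.0
```

Request:
move_arm(
  deltas=[
    [[0, 0, 0, 0, 1], [0, 0, 0, 0, -0.6], [0, 0, 0, 0, -0.6], [0, 0, 0, 0, -0.6], [0, 0, 0, 0, -0.6]],
  ],
)

```text
clock: 22.2
position: [0.5801, 0.1634, 0.0866]
ee_rot: [0.0, 1.0, 0.022, -0.0]
contact_force: [0.0, -0.0, 0.3]
width: 0.0679
gripper_force: 0.0
```

```bash
python3 - <<'E'
from h import *
s=manip.get_state();print(s['position'],s['width'],s['contact_force'],s['clock'])
b=snap('side','d8');c=snap('scene','s8')
f=lambda m:cv2.resize(m[:,:,::-1],(390,390),interpolation=cv2.INTER_CUBIC)
cv2.imwrite('pics/c8.png',np.hstack([f(b[175:245,180:250]),f(c[145:215,275:345])]))
E
```

```text
[0.58008125 0.16340898 0.08659519] 0.06786922660958968 [ 0.02140743 -0.03112013  0.30940452] 22.2
```

View pics/c8.png

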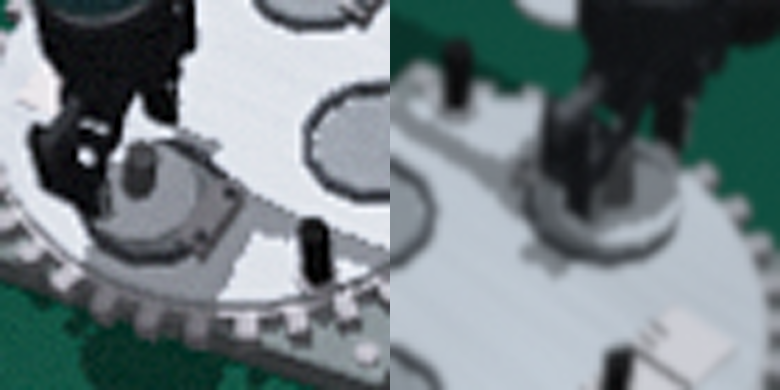

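The disc is tilted, with its stud leaning toward the lip: low -x edge on the floor, +x edge on the wall. I'll regrip lightly and slide it under the lip.

Request:
move_arm(
  deltas=[
    [[0, 0, 0, 0, 1], [0, 0, 0, 0, 1], [0, 0, 0, 0, 1], [0, 0, 0, 0, 1], [-0.003, 0, 0, 0, 1], [-0.006, 0, 0, 0, 1], [-0.009, 0, 0.001, 0, 1], [-0.012, 0, 0.003, 0, 1], [-0.0155, 0, 0.005, 0, 1], [-0.0155, 0, 0.005, 0, 1]],
  ],
  squeeze=20,
)

```text
clock: 23.3
position: [0.5723, 0.1631, 0.0863]
ee_rot: [-0.0, 1.0, 0.022, 0.006]
contact_force: [5.3, -0.1, 12.0]
width: 0.0189
gripper_force: 21.6
```

Request:
move_arm(
  deltas=[
    [[-0.002, 0, -0.002, 0, 1], [-0.004, 0, -0.003, 0, 1], [-0.006, 0, -0.003, 0, 1], [-0.008, 0, -0.003, 0, 1], [-0.008, 0, -0.003, 0, 1]],
  ],
)

```text
clock: 23.8
position: [0.5649, 0.1629, 0.0869]
ee_rot: [-0.0, 1.0, 0.022, 0.004]
contact_force: [6.2, -0.2, 5.0]
width: 0.0192
gripper_force: 21.0
```

Request:
move_arm(
  deltas=[
    [[0, 0, 0, 0, -0.6], [0, 0, 0, 0, -0.6], [0, 0, 0, 0, -0.6], [0, 0, -0.03, 0, -0.6], [0, 0, -0.06, 0, 1], [0, 0, -0.06, 0, 1], [0, 0, -0.06, 0, 1], [0, 0, -0.06, 0, 1], [0, 0, -0.06, 0, 1], [0, 0, -0.06, 0, 1], [0, 0, -0.04, 0, 1], [0, 0, -0.035, 0, 1]],
  ],
)

```text
clock: 25.0
position: [0.5601, 0.1624, 0.1116]
ee_rot: [0.0, 1.0, 0.022, -0.002]
contact_force: [-0.5, -0.5, -0.7]
width: 0.0002
gripper_force: 0.0
```

```bash
python3 - <<'E'
from h import *
s=manip.get_state();print(s['position'],s['width'],s['contact_force'],s['clock'])
b=snap('side','d9');c=snap('scene','s9');w=snap('wrist','w9')
f=lambda m:cv2.resize(m[:,:,::-1],(390,390),interpolation=cv2.INTER_CUBIC)
cv2.imwrite('pics/c9.png',np.vstack([np.hstack([f(b[175:245,180:250]),f(c[145:215,275:345])])]))
E
```

```text
[0.56008606 0.16238186 0.11164969] 0.00017943667980489756 [-0.48757313 -0.53940297 -0.74392702] 25.0
```

View pics/c9.png

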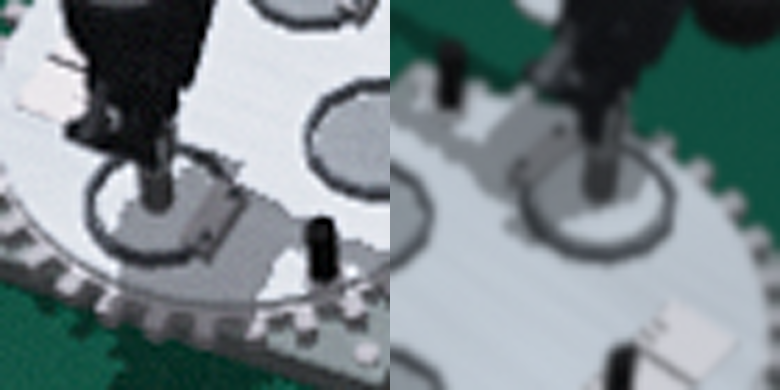

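The full ring is visible around the disc and it looks seated. I'll press the stud top to confirm its height, expecting contact at about 0.107.

Request:
move_arm(
  deltas=[
    [[0.008, 0, 0, 0, 1], [0.008, 0, 0.004, 0, 1], [0.008, 0, 0.008, 0, 1], [0.008, 0, 0.011, 0, 1], [0.008, 0, 0.011, 0, 1]],
  ],
)

```text
clock: 25.65
position: [0.5689, 0.1629, 0.107]
ee_rot: [-0.0, 1.0, 0.022, 0.002]
contact_force: [-0.8, -1.0, 11.8]
width: -0.0003
gripper_force: 5.8
```

Seated: contact at 0.107. Next disc, with a check on its position from above.

Request:
move_arm(
  deltas=[
    [[0, 0, -0.06, 0, 1], [0, 0, -0.12, 0, -1], [-0.04, -0.04, -0.16, 0, -1], [-0.08, -0.08, -0.17, 0, -1], [-0.12, -0.12, -0.17, 0, -1], [-0.16, -0.16, -0.17, 0, -1], [-0.2, -0.2, -0.17, 0, -1], [-0.201, -0.208, -0.17, 0, -1], [-0.201, -0.208, -0.17, 0, -1], [-0.201, -0.208, -0.17, 0, -1]],
  ],
)

```text
clock: 26.65
position: [0.4004, 0.3216, 0.2404]
ee_rot: [0.0, 1.0, 0.022, 0.0]
contact_force: [0.6, -0.0, 0.3]
width: 0.0851
gripper_force: 0.0
```

```bash
python3 - <<'E'
from h import *
s=manip.get_state();print(s['position'],s['ee_rot'],s['clock'])
for o in white(snap('wrist','w10'),s):print(o)
E
```

```text
[0.40039324 0.32162407 0.24041194] [3.79206497e-04 9.99757649e-01 2.20086542e-02 3.44939611e-04] 26.65
(array([27., 15.]), array([0.5426, 0.5762]), 0.0305)
(array([256., 155.]), array([0.4005, 0.3218]), 0.0352)
(array([439., 374.]), array([0.0664, 0.0268]), 0.0372)
```

Request:
move_arm(
  deltas=[
    [[0, 0, 0.06, 0, -1], [0, 0, 0.12, 0, -1], [0, 0, 0.18, 0, -1], [0, 0, 0.23, 0, -1], [0, 0, 0.2655, 0, -1], [0, 0, 0.2655, 0, -1], [0, 0, 0.2655, 0, 0], [0, 0, 0.2655, 0, 1], [0, 0, 0.2655, 0, 1], [0, 0, 0.2655, 0, 1], [0, 0, 0.2655, 0, 1], [0, 0, 0.2655, 0, 1]],
  ],
  squeeze=30,
)

```text
clock: 27.9
position: [0.4004, 0.3224, 0.0294]
ee_rot: [-0.0, 1.0, 0.022, 0.001]
contact_force: [0.6, -0.6, 6.1]
width: 0.0188
gripper_force: 29.2
```

Request:
move_arm(
  deltas=[
    [[0, 0, 0, 0, 1], [0, 0, -0.03, 0, 1], [0, 0, -0.08, 0, 1], [0, 0, -0.13, 0, 1], [0, 0, -0.17, 0, 1], [0, 0, -0.17, 0, 1], [0, 0, -0.17, 0, 1]],
  ],
)

```text
clock: 28.6
position: [0.3996, 0.3221, 0.1647]
ee_rot: [-0.0, 1.0, 0.022, 0.001]
contact_force: [0.1, -0.1, -1.7]
width: 0.0191
gripper_force: 29.6
```

Request:
move_arm(
  deltas=[
    [[0.014, 0.05, 0, 0, 1], [0.028, 0.1, 0, 0, 1], [0.043, 0.15, 0, 0, 1], [0.057, 0.2, 0, 0, 1], [0.072, 0.25, 0, 0, 1], [0.087, 0.3, 0, 0, 1], [0.0953, 0.3303, 0, 0, 1], [0.0953, 0.3303, 0, 0, 1], [0.0953, 0.3303, 0.03, 0, 1], [0.0953, 0.3303, 0.06, 0, 1], [0.0953, 0.3303, 0.06, 0, 1], [0.0953, 0.3303, 0.06, 0, 1]],
  ],
)

```text
clock: 29.8
position: [0.4864, 0.062, 0.1152]
ee_rot: [-0.0, 1.0, 0.022, -0.002]
contact_force: [1.0, -0.2, -1.0]
width: 0.0189
gripper_force: 29.8
```

Request:
move_arm(
  deltas=[
    [[0.002, 0, 0.01, 0, 1], [0.002, 0, 0.018, 0, 1], [0.002, 0, 0.024, 0, 1], [0.002, 0, 0.029, 0, 1], [0.002, 0, 0.033, 0, 1], [0.002, 0, 0.035, 0, 1], [0.002, 0, 0.035, 0, 1]],
  ],
)

```text
clock: 30.5
position: [0.4888, 0.0615, 0.0902]
ee_rot: [0.0, 1.0, 0.022, 0.0]
contact_force: [-5.3, 0.2, 15.4]
width: 0.0191
gripper_force: 31.3
```

Request:
move_arm(
  deltas=[
    [[0, 0, 0, 0, -0.6], [0, 0, 0, 0, -0.6], [0, 0, 0, 0, -0.6], [0, 0, 0, 0, -0.6]],
  ],
)

```text
clock: 30.9
position: [0.4891, 0.0615, 0.0879]
ee_rot: [0.0, 1.0, 0.022, -0.0]
contact_force: [-0.3, -0.5, -0.8]
width: 0.0684
gripper_force: 0.0
```

```bash
python3 - <<'E'
from h import *
snap('side','d11');snap('scene','s11')
E
```

Request:
move_arm(
  deltas=[
    [[0, 0, 0, 0, 1], [0, 0, 0, 0, 1], [0, 0, 0, 0, 1], [0, 0, 0, 0, 1], [-0.004, 0, 0, 0, 1], [-0.008, 0, 0, 0, 1], [-0.012, 0, 0, 0, 1], [-0.015, 0, 0.001, 0, 1], [-0.018, 0, 0.001, 0, 1], [-0.0205, 0, 0.001, 0, 1], [-0.0205, 0, 0.001, 0, 1]],
  ],
  squeeze=20,
)

```text
clock: 32.1
position: [0.4756, 0.0605, 0.0886]
ee_rot: [0.0, 1.0, 0.022, 0.004]
contact_force: [5.3, -3.7, 2.7]
width: 0.0195
gripper_force: 19.6
```

Request:
move_arm(
  deltas=[
    [[-0.002, 0, 0, 0, 1], [-0.002, 0, 0, 0, -0.6], [-0.002, 0, 0, 0, -0.6], [-0.002, 0, 0, 0, -0.6], [0, 0, -0.03, 0, -0.6], [0.005, 0, -0.06, 0, 1], [0.005, 0, -0.06, 0, 1], [0.005, 0, -0.06, 0, 1], [0.005, 0, -0.06, 0, 1], [0.005, 0, -0.05, 0, 1], [0.005, 0, -0.03, 0, 1], [0.005, 0, -0.03, 0, 1]],
  ],
)

```text
clock: 33.3
position: [0.4742, 0.061, 0.1086]
ee_rot: [-0.0, 1.0, 0.022, -0.003]
contact_force: [0.2, -0.3, 0.7]
width: 0.0004
gripper_force: 0.0
```

Request:
move_arm(
  deltas=[
    [[0, 0, 0.004, 0, 1], [0, 0, 0.008, 0, 1], [0, 0, 0.011, 0, 1], [0, 0, 0.011, 0, 1]],
  ],
)

```text
clock: 33.7
position: [0.4765, 0.0609, 0.1069]
ee_rot: [0.0, 1.0, 0.022, 0.001]
contact_force: [-9.6, 0.2, 32.2]
width: -0.0001
gripper_force: 16.1
```

Seated at 0.107. Now the third disc.

Request:
move_arm(
  deltas=[
    [[0, 0, -0.05, 0, 1], [0, 0, -0.1, 0, -1], [-0.02, 0.05, -0.14, 0, -1], [-0.04, 0.1, -0.175, 0, -1], [-0.06, 0.155, -0.175, 0, -1], [-0.08, 0.21, -0.175, 0, -1], [-0.1, 0.265, -0.175, 0, -1], [-0.12, 0.32, -0.175, 0, -1], [-0.14, 0.37, -0.175, 0, -1], [-0.1485, 0.384, -0.175, 0, -1], [-0.1485, 0.384, -0.175, 0, -1], [-0.1485, 0.384, -0.175, 0, -1]],
  ],
)

```text
clock: 34.9
position: [0.3716, -0.2502, 0.2424]
ee_rot: [-0.001, 1.0, 0.022, 0.0]
contact_force: [-0.4, 0.1, -0.6]
width: 0.0855
gripper_force: 0.0
```

```bash
python3 - <<'E'
from h import *
s=manip.get_state();print(s['position'],s['ee_rot'],s['clock'])
for o in white(snap('wrist','w12'),s):print(o)
E
```

```text
[ 0.37163844 -0.2501933   0.24244417] [-6.92836209e-04  9.99762202e-01  2.17949697e-02  1.98511055e-04] 34.9
(array([262., 157.]), array([ 0.3704, -0.2563]), 0.0353)
```

Request:
move_arm(
  deltas=[
    [[-0.0018, 0.0075, 0.06, 0, -1], [-0.0018, 0.0075, 0.12, 0, -1], [-0.0018, 0.0075, 0.18, 0, -1], [-0.0018, 0.0075, 0.23, 0, -1], [-0.0018, 0.0075, 0.268, 0, -1], [-0.0018, 0.0075, 0.268, 0, -1], [-0.0018, 0.0075, 0.268, 0, 0], [-0.0018, 0.0075, 0.268, 0, 1], [-0.0018, 0.0075, 0.268, 0, 1], [-0.0018, 0.0075, 0.268, 0, 1], [-0.0018, 0.0075, 0.268, 0, 1], [-0.0018, 0.0075, 0.268, 0, 1]],
  ],
  squeeze=30,
)

```text
clock: 36.15
position: [0.3709, -0.2576, 0.0293]
ee_rot: [0.001, 1.0, 0.022, 0.001]
contact_force: [-0.0, 1.3, 5.6]
width: 0.0189
gripper_force: 29.1
```

Request:
move_arm(
  deltas=[
    [[0, 0, 0, 0, 1], [0, 0, -0.03, 0, 1], [0, 0, -0.08, 0, 1], [0, 0, -0.13, 0, 1], [0, 0, -0.17, 0, 1], [0, 0, -0.17, 0, 1], [0, 0, -0.17, 0, 1]],
  ],
)

```text
clock: 36.85
position: [0.3702, -0.2572, 0.1646]
ee_rot: [0.001, 1.0, 0.022, 0.001]
contact_force: [-0.6, -0.3, -1.0]
width: 0.0188
gripper_force: 30.0
```

Request:
move_arm(
  deltas=[
    [[0.0354, -0.0337, 0, 0, 1], [0.0708, -0.0674, 0, 0, 1], [0.1062, -0.1012, 0, 0, 1], [0.1416, -0.1349, 0, 0, 1], [0.177, -0.1686, 0, 0, 1], [0.2125, -0.2023, 0, 0, 1], [0.248, -0.236, 0, 0, 1], [0.2833, -0.2698, 0, 0, 1], [0.2833, -0.2698, 0.03, 0, 1], [0.2833, -0.2698, 0.06, 0, 1], [0.2833, -0.2698, 0.06, 0, 1], [0.2833, -0.2698, 0.06, 0, 1]],
  ],
)

```text
clock: 38.05
position: [0.5861, -0.0315, 0.1145]
ee_rot: [-0.0, 1.0, 0.022, -0.002]
contact_force: [-0.1, 0.5, -1.9]
width: 0.0188
gripper_force: 29.9
```

Request:
move_arm(
  deltas=[
    [[0.001, 0, 0.01, 0, 1], [0.001, 0, 0.018, 0, 1], [0.001, 0, 0.024, 0, 1], [0.001, 0, 0.029, 0, 1], [0.001, 0, 0.032, 0, 1], [0.001, 0, 0.034, 0, 1], [0.001, 0, 0.034, 0, 1]],
  ],
)

```text
clock: 38.75
position: [0.5881, -0.0316, 0.0903]
ee_rot: [0.0, 1.0, 0.022, 0.0]
contact_force: [-1.7, -0.3, 5.0]
width: 0.019
gripper_force: 30.6
```

Request:
move_arm(
  deltas=[
    [[0, 0, 0, 0, -0.6], [0, 0, 0, 0, -0.6], [0, 0, 0, 0, -0.6], [0, 0, 0, 0, -0.6]],
  ],
)

```text
clock: 39.15
position: [0.5882, -0.0316, 0.0888]
ee_rot: [0.0, 1.0, 0.022, 0.0]
contact_force: [1.1, 0.2, 0.6]
width: 0.0686
gripper_force: 0.0
```

Request:
move_arm(
  deltas=[
    [[0, 0, 0, 0, 1], [0, 0, 0, 0, 1], [0, 0, 0, 0, 1], [0, 0, 0, 0, 1], [-0.004, 0, 0, 0, 1], [-0.008, 0, 0, 0, 1], [-0.012, 0, 0, 0, 1], [-0.015, 0, 0.001, 0, 1], [-0.018, 0, 0.001, 0, 1], [-0.0205, 0, 0.001, 0, 1], [-0.0205, 0, 0.001, 0, 1]],
  ],
  squeeze=20,
)

```text
clock: 40.25
position: [0.5744, -0.0327, 0.0896]
ee_rot: [0.0, 1.0, 0.022, 0.003]
contact_force: [6.4, -2.4, 3.0]
width: 0.0193
gripper_force: 19.7
```

Request:
move_arm(
  deltas=[
    [[-0.002, 0, 0, 0, 1], [-0.002, 0, 0, 0, -0.6], [-0.002, 0, 0, 0, -0.6], [-0.002, 0, 0, 0, -0.6], [0, 0, -0.03, 0, -0.6], [0.005, 0, -0.06, 0, 1], [0.005, 0, -0.06, 0, 1], [0.005, 0, -0.06, 0, 1], [0.005, 0, -0.06, 0, 1], [0.005, 0, -0.05, 0, 1], [0.005, 0, -0.03, 0, 1], [0.005, 0, -0.03, 0, 1]],
  ],
)

```text
clock: 41.45
position: [0.5732, -0.0317, 0.1089]
ee_rot: [-0.001, 1.0, 0.022, -0.003]
contact_force: [-0.5, 0.1, -0.7]
width: 0.0002
gripper_force: 0.0
```

Request:
move_arm(
  deltas=[
    [[0, 0, 0.003, 0, 1], [0, 0, 0.006, 0, 1], [0, 0, 0.009, 0, 1], [0, 0, 0.009, 0, 1]],
  ],
)

```text
clock: 41.85
position: [0.5765, -0.0322, 0.107]
ee_rot: [0.0, 1.0, 0.022, 0.001]
contact_force: [-1.7, 0.1, 9.0]
width: -0.0002
gripper_force: 4.3
```

Request:
move_arm(
  deltas=[
    [[0, 0, -0.05, 0, 1], [0, 0, -0.1, 0, 1], [-0.05, 0, -0.16, 0, 1], [-0.1, 0, -0.22, 0, 1], [-0.16, 0, -0.22, 0, 1], [-0.22, 0, -0.22, 0, 1], [-0.27, 0, -0.22, 0, 1], [-0.27, 0, -0.22, 0, 1], [-0.27, 0, -0.22, 0, 1]],
  ],
)

```text
clock: 42.75
position: [0.3591, -0.0416, 0.2817]
ee_rot: [0.0, 1.0, 0.022, 0.001]
contact_force: [-0.0, -0.6, 0.2]
width: -0.0002
gripper_force: 0.0
```

```bash
python3 - <<'E'
from h import *
s=manip.get_state();print(s['position'],s['contact_force'],s['clock'])
b=snap('side','d13');c=snap('scene','s13')
f=lambda m:cv2.resize(m[:,:,::-1],(400,400),interpolation=cv2.INTER_CUBIC)
cv2.imwrite('pics/c13.png',np.hstack([f(b[130:260,165:295]),f(c[145:275,220:350])]))
E
```

```text
[ 0.35911284 -0.04160325  0.28174192] [-0.02185791 -0.63049726  0.21757861] 42.75
```

View pics/c13.png

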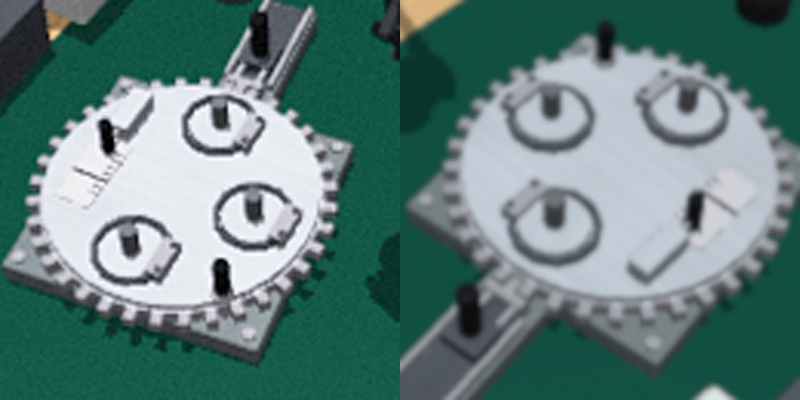

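Both views show all three discs flat in their cells, the gauge at rest, and the tooth in a gap with the knob home. Handing in.

```bash
python3 -c "
from rig import manip
print(manip.sign_off())"
```

```text
the job is handed in; nothing more can be done
None
```

The job is handed in, with no verdict returned: the gear is in mesh, the gauge was held at its line for over a second and let back to rest, and all three discs are flat in their cells; I touched none of the bystanders.

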